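# Slide a terminal module under a captive test probe and press the probe home

### The arm

A 6-joint arm with a two-finger parallel gripper is mounted at the origin on a cart in front of the work surface, level with it; the furniture and walls round the work are solid. World frame = base frame: x ahead of the robot, y to its left, z up, the work surface at z = 0. Lengths are in mm, angles in rad, forces in N, time in s.
With the tool pointing down it reaches from about 250 to 850 mm from the base axis. Payload 12.5 kg.
Tool frame: the origin (TCP) lies at the very end of the fingers, on their centre line; the grasp point (between the pads) lies 19 mm behind it; z points along the fingers, y is the line along which they close (so a half turn about z gives the same grasp; the last joint's range is limited). The gripper opens to 93 mm and grips with 3 to 60 N. Pads are 15 mm wide; open, the fingers measure 128 mm over their backs; the gripper's body (75 mm by 188 mm) begins 65 mm behind the grasp point.
Start: joints at [-1.214, 0.351, 1.652, -0, 1.139, -0.085], TCP at [235.178, -497.167, 218.633] pointing down, gripper open.
Joint ranges: [-2.75, 2.75], [-0.79, 2.1], [0.01, 2.65], [-1.57, 4.71], [0.07, 3.14], [-2.87, 2.87]. Speed limits (rad/s): [2.22, 2.22, 2.79, 3.14, 3.14, 3.14].

### API

Orientations are given as a rotation vector (axis times angle).
In Python, from bench import arm gives the robot as it stands.
- The arm moves only by the shell command python3 -m jog 'ROWS' [FORCE]. ROWS is JSON, a list that holds one entry, the list of rows, each a list of 7 numbers: the finger opening in mm, from 0 to 93, then the shift along the tool's x, y, z in mm, then the turn, a rotation vector about the tool's x, y, z in rad. A call has 1 to 5 rows; each row is the pose to reach, as a shift and turn from the pose commanded when the call began, along the tool's axes at that moment; what a row does not reach only later rows make up. A row lasts 1/10 s, in which the tool goes at most 50 mm and 8.59 degrees, less where a joint would pass 70% of its speed; a pose out of reach is approached as far as the arm can. A call with a gripper value outside its range is refused whole. The fingers move at their own pace and stop on an object; FORCE is the grip in N (left out, the last holds). Time passes only in rows, so rows that repeat a pose let the fingers close. It gives the time, the measured TCP pose, the force, the opening and the grip force at its end, in the units of the state.
- arm.get_state(): the state, without advancing time (a new reading comes with each control period).
- arm.snapshot(name): name is "scene" or "side" or "wrist"; returns the picture (400x640x3 uint8, red, green, blue); there is no depth.
- arm.camera_params(name): a dict with "camera_matrix" (3x3 intrinsics, pixels), "world_from_camera" (4x4, takes a point from camera to world coordinates); the wrist camera has in their place "tool_from_camera" (4x4, takes a point from camera to tool coordinates, whose origin is the TCP and whose axes are the flange's). Camera axes: x right, y up, looking along -z (the intrinsics and any distortion apply to the point x, -y, -z); pixel columns grow to the right and rows downward; lengths in mm; the calibration is good to about 2 mm. A picture is of the moment at which its call begins: read the wrist's pose just before it. camera_params takes no time and is no camera call.
- arm.close_job(): hands the job in; it is judged then, once.
The state is a dict: "time_s": time; "joint_pos": joint angles; "qvel": joint speeds; "joint_torque": joint torques, N m; "tool_pos": TCP position; "ee_rot": TCP orientation; "ft_force": force on the tool from outside, world axes, zero at the start; "wrist_torque": the same for the moment, N m; "grip_width": finger opening in mm; "finger_force": force on a finger pad.
Only numpy, scipy, OpenCV 4.12 (cv2) and the standard library are available. Lean on these libraries where they do the work, as an engineer would, in place of code of your own. Each camera call takes 0.05 s, during which the arm holds its last target. There are 200 camera calls.

### The job

Slide the grey terminal module along the channel of the test fixture until its green-framed opening, the middle one of three, is under the probe, then press the probe's red knob all the way down so that the probe sits fully home in that opening. Leave the module lying flat in its channel, and leave the other loose things on the bench alone.

Things in the scene. Friction and masses are not known exactly. Their poses are not given: they have to be found in the camera images.
- fixture: Fixed test fixture: aluminium base plate 200 (its x) x 100 (y) x 10 mm; origin under the plate's centre, z up. Along its x runs an open-ended channel 53 mm wide, floor 10 mm above the bench, between two dark fences 10 mm thick, tops 18 mm above the bench. Yellow lines on the fence tops at x = +35 mm mark the place of the probe.
- gantry (a point): Top of the grey gantry arm on the probe's axis: fixture x = +35 mm, y = 0, 70 mm above the bench. The gantry is 24 mm wide in the fixture's x; its arm is 58 to 70 mm above the bench from y = -17 mm to the post at y = +37 to +50 mm. (To the left of the fixture stands a solid bench oscilloscope 0.25 m tall: keep the hand clear of it.)
- probe (a joint): Travel of the captive vertical probe in m: 0 raised, 0.032 at its lower stop (fully home). It has no spring; friction of about 2.5 N holds it wherever it is left. Push the red knob straight down, about 3 to 6 N.
- probe_tip (a point): Lower end of the probe: a round pin 6 mm in diameter, its last 8 mm tapering to 2 mm. Raised, the tip is 46 mm above the bench (8 mm over the module's top); fully home, 14 mm above it.
- probe_knob (a point): Centre of the top of the probe's red knob, 28 mm in diameter. Raised 118 mm above the bench, fully home 86 mm.
- module: Loose grey terminal module 110 (its x) x 50 (y) x 28 mm, 0.14 to 0.28 kg; origin under its centre. Lies on the channel floor, its x along the fixture's x, 1.5 mm play each side, top 38 mm above the bench. Three openings 9 mm wide go right through, at x = +36, +18, 0 mm; the middle one has a green frame and white lines beside it, which meet the fixture's yellow lines when it is under the probe.
- module_rear (a point): Centre of the module's rear end face (module x = -55 mm, 14 mm above its underside), free to be pushed. At the start the green opening is 32 to 62 mm short of the probe: the module must go towards the fixture's +x.
- green_opening (a point): Centre of the mouth of the green-framed opening, on the module's top face: module x = +18 mm, y = 0, z = 28 mm.
- multimeter: Bystander: yellow and black hand multimeter 154 x 78 x 42 mm, origin under its centre.
- screwdriver_red: Bystander: screwdriver with red handle, 190 mm long, 24 mm thick, lying along its y.
- tape_roll: Bystander: roll of orange tape, 51 mm across, 19 mm high.
- heatsink: Bystander: finned aluminium heatsink 40 x 40 x 20 mm.
- flux_bottle: Bystander: small bottle with a needle tip, 32 mm across, 82 mm high.
- long_nose: Bystander: long-nose pliers with blue handles, 162 mm long along its y, 11 mm high.
Things that resemble listed ones, but are neither listed nor needed, are in the scene too. Of the things shaped like the module, the grey one is meant.

How it is judged:
By the outcome, as a careful person would: the job done as asked, in the order asked, and still so for the second after the job is handed in, with the robot touching nothing.
It also fails if it takes over 45 s, if anything falls off the work surface, if the arm or the gripper's body presses on something with over 40 N, if the wrist force passes 120 N, or if a joint passes its speed limit or range.

## Working session

There is one attempt and no reset: what is moved stays moved. The work goes in short steps, Python scripts to look and compute and a shell command to move; the robot and the scene stay as the last step left them, time stands still between calls to the robot, and variables do not carry over. Pictures are saved under pics/ and viewed, at most 12 in all, crops included, and the job is handed in when it is done.

```bash
mkdir -p pics; cat > h.py <<'E'
import numpy as np, cv2
from bench import arm
from scipy.spatial.transform import Rotation as R
def cam(n):
    p=arm.camera_params(n); K=np.array(p["camera_matrix"])
    if "world_from_camera" in p: T=np.array(p["world_from_camera"])
    else:
        s=arm.get_state(); A=np.eye(4); A[:3,:3]=R.from_rotvec(s["ee_rot"]).as_matrix(); A[:3,3]=s["tool_pos"]; T=A@np.array(p["tool_from_camera"])
    return K,T
def ray(K,T,u,v,z):
    d=np.linalg.inv(K)@[u,v,1]; d=T[:3,:3]@(d*[1,-1,-1]); o=T[:3,3]
    return o+d*(z-o[2])/d[2]
def proj(K,T,P):
    q=np.linalg.inv(T)@np.append(P,1); q=K@(q[:3]*[1,-1,-1]); return q[:2]/q[2]
E
python3 - <<'E'
from h import *
for n in("scene","side"):
    p=arm.camera_params(n); print({k:np.round(v,3).tolist() for k,v in p.items() if not isinstance(v,str)})
    cv2.imwrite(f"pics/{n}0.png",arm.snapshot(n)[:,:,::-1])
print(arm.get_state())
E
```

```text
{'camera_matrix': [[462.981, 0.0, 322.596], [0.0, 462.981, 197.27], [0.0, 0.0, 1.0]], 'world_from_camera': [[0.717, 0.435, -0.545, -491.007], [-0.697, 0.455, -0.554, -916.766], [0.007, 0.777, 0.63, 1214.042], [0.0, 0.0, 0.0, 1.0]]}
{'camera_matrix': [[439.394, 0.0, 321.82], [0.0, 439.394, 198.563], [0.0, 0.0, 1.0]], 'world_from_camera': [[0.896, -0.357, 0.263, 898.43], [0.443, 0.729, -0.521, -757.473], [-0.006, 0.584, 0.812, 1341.438], [0.0, 0.0, 0.0, 1.0]]}
{'time_s': 0.1, 'joint_pos': array([-1.21361652e+00,  3.51190485e-01,  1.65233384e+00,  1.97098582e-05,
        1.13911308e+00, -8.45975788e-02]), 'qvel': array([ 1.18041087e-03,  4.95394351e-04,  2.18166022e-04, -9.74729182e-05,
       -6.59416165e-04, -4.40942081e-04]), 'joint_torque': array([ 1.39124248e-03, -4.98021054e+01, -2.85704899e+01,  7.00186682e-02,
        2.38864264e-02, -9.90491912e-05]), 'tool_pos': array([ 235.07365531, -496.89867122,  218.1607936 ]), 'ee_rot': array([-3.06425231e+00, -6.88072965e-01,  1.95057964e-04]), 'ft_force': array([-0.31582756, -0.09983484, -0.76859397]), 'wrist_torque': array([-0.00643569, -0.03209967, -0.03105572]), 'finger_force': 0.0, 'grip_width': 93.12465096561628}
```

View pics/scene0.png

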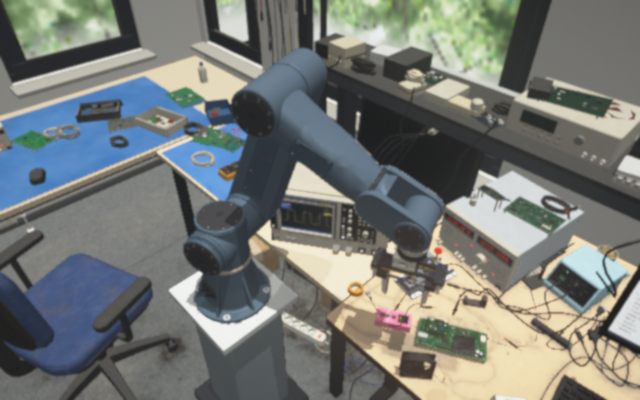

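View pics/side0.png

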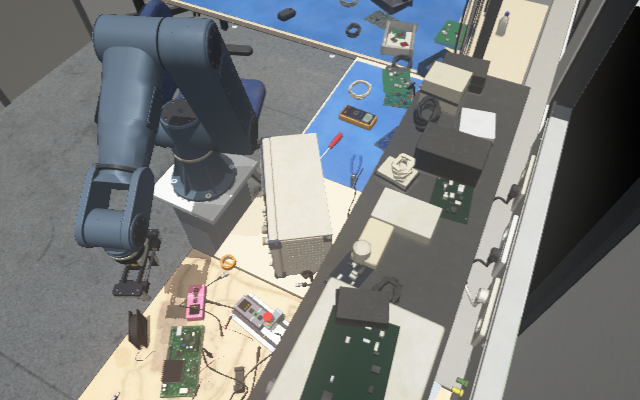

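The side view shows the fixture at about (258,318), with its red knob at (268,317) and the oscilloscope to its upper right. The pink lookalike is at (196,302). I'll enlarge the fixture.

```bash
python3 - <<'E'
from h import *
im=cv2.imread("pics/side0.png")[255:375,180:320]
cv2.imwrite("pics/side0c.png",cv2.resize(im,None,fx=5,fy=5,interpolation=cv2.INTER_CUBIC))
K,T=cam("side")
print(ray(K,T,268,317,118), [ray(K,T,*p,10).round() for p in [(232,308),(300,335)]])
E
```

```text
[ 548.90160433 -416.1425002   118.        ] [array([ 401., -411.,   10.]), array([ 635., -392.,   10.])]
```

View pics/side0c.png

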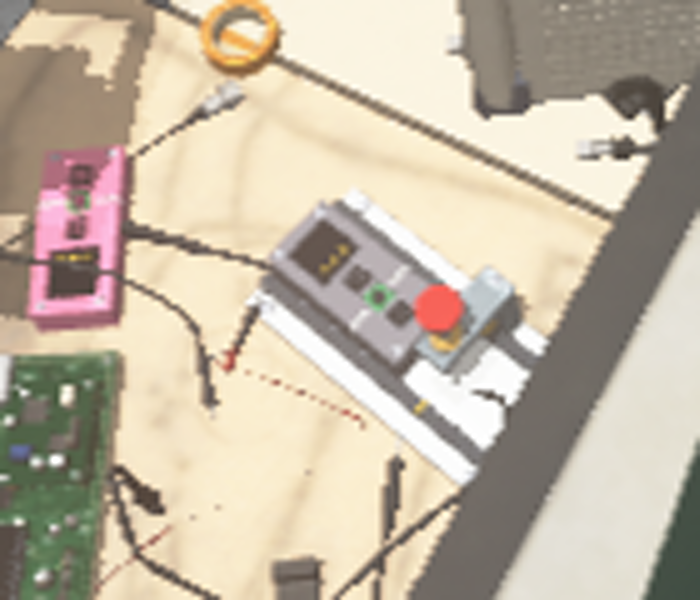

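```bash
python3 - <<'E'
from h import *
K,T=cam("side")
f=lambda x,y,z:ray(K,T,180+x/5-.4,255+y/5-.4,z)
kn=f(440,306,118);g=f(378,296,38)
a=f(255,300,10);b=f(470,485,10);c=f(355,190,10); yl=f(420,407,18)
ml=f(272,258,38);mt=f(328,202,38);mr=f(392,362,38)
for n in "kn g a b c yl ml mt mr".split(): print(n,eval(n).round(1))
for d in (b-a,mr-ml,a-c,ml-mt,g-(ml+mt)/2): print(np.linalg.norm(d).round(1),np.degrees(np.arctan2(d[1],d[0])).round(1))
print((kn-g).round(1),np.linalg.norm((kn-g)[:2]),np.degrees(np.arctan2(*(kn-g)[[1,0]])))
p=arm.camera_params("wrist");print({k:np.round(v,3).tolist() for k,v in p.items() if not isinstance(v,str)})
print(R.from_rotvec(arm.get_state()["ee_rot"]).as_matrix().round(3))
E
```

```text
kn [ 546.1 -413.6  118. ]
g [ 485.5 -402.4   38. ]
a [ 408.6 -431.1   10. ]
b [ 587.2 -470.8   10. ]
c [ 426.1 -340.4   10. ]
yl [ 538.5 -445.5   18. ]
ml [ 413.5 -410.5   38. ]
mt [ 425.  -363.6   38. ]
mr [ 514.7 -434.1   38. ]
182.9 -12.5
104.0 -13.1
92.4 -100.9
48.3 -103.8
68.0 -13.0
[ 60.5 -11.1  80. ] 61.55358388035493 -10.427046259723687
{'camera_matrix': [[301.727, 0.0, 316.867], [0.0, 301.727, 202.437], [0.0, 0.0, 1.0]], 'tool_from_camera': [[-0.0, 0.963, 0.271, 76.626], [1.0, 0.0, 0.001, -0.144], [0.001, 0.271, -0.963, -166.428], [0.0, 0.0, 0.0, 1.0]]}
[[ 0.904  0.428 -0.   ]
 [ 0.428 -0.904  0.001]
 [ 0.    -0.001 -1.   ]]
```

Fixture yaw comes out at about -13°, with the green opening at (485,-402), the knob at (546,-414) and roughly 61 mm to go. Next I'll find how far the oscilloscope reaches.

```bash
python3 - <<'E'
from h import *
K,T=cam("side")
for p in [(262,140),(325,133),(331,238),(268,237),(275,275),(325,272)]: print(p,ray(K,T,*p,250).round(),ray(K,T,*p,0).round())
s=arm.get_state();M=R.from_rotvec(s["ee_rot"]).as_matrix()
print(M.T@(np.array([455,-400,230])-s["tool_pos"]))
E
```

```text
(262, 140) [254.  73. 250.] [107. 263.   0.]
(325, 133) [432. 196. 250.] [325. 414.   0.]
(331, 238) [ 630. -170.  250.] [569. -36.   0.]
(268, 237) [ 466. -247.  250.] [ 367. -130.    0.]
(275, 275) [ 544. -343.  250.] [ 463. -248.    0.]
(325, 272) [ 662. -275.  250.] [ 608. -164.    0.]
[240.24194807   6.41880522 -11.8203938 ]
```

```bash
python3 -m jog '[[[0,40,1,-2,0,0,0.13],[0,85,2,-4,0,0,0.26],[0,135,3,-6,0,0,0.4],[0,185,5,-9,0,0,0.53],[0,235,6,-12,0,0,0.66]]]' && python3 -m jog '[[[0,0,0,0,0,0,0],[0,0,0,0,0,0,0],[0,0,0,0,0,0,0]]]'
python3 - <<'E'
from h import *
s=arm.get_state();print(s["tool_pos"],s["ee_rot"],s["ft_force"],s["joint_pos"])
im=arm.snapshot("wrist")
np.savez("w1.npz",pos=s["tool_pos"],rot=s["ee_rot"]);cv2.imwrite("pics/w1.png",im[:,:,::-1])
E
```

```text
time_s: 0.6
tool_pos: [449.9, -401.8, 230.4]
ee_rot: [-3.122, 0.351, 0.001]
ft_force: [-0.1, -1.2, -0.5]
grip_width: 57.8
finger_force: 0.0
time_s: 0.9
tool_pos: [447.3, -403.3, 230.2]
ee_rot: [-3.123, 0.341, 0.001]
ft_force: [0.1, 0.4, -0.3]
grip_width: 33.7
finger_force: 0.0
[ 447.3390575  -403.32646772  230.15834146] [-3.12271929e+00  3.40820652e-01  1.24541391e-03] [ 0.0635034   0.37937597 -0.33916033] [-8.10863619e-01  4.35525833e-01  1.49647933e+00 -2.78694217e-04
  1.21040550e+00  9.77455025e-01]
```

View pics/w1.png

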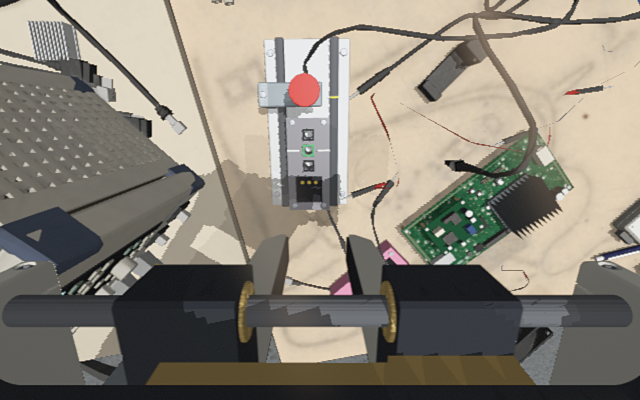

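The wrist view has the fixture at centre: knob about (304,90), green opening (308,151), module rear about (308,207). A cable end lies just behind the rear face at (325,215). Enlarging.

```bash
python3 - <<'E'
from h import *
im=cv2.imread("pics/w1.png")[70:220,250:410]
cv2.imwrite("pics/w1c.png",cv2.resize(im,None,fx=4,fy=4,interpolation=cv2.INTER_CUBIC))
E
```

```text
(no output)
```

View pics/w1c.png

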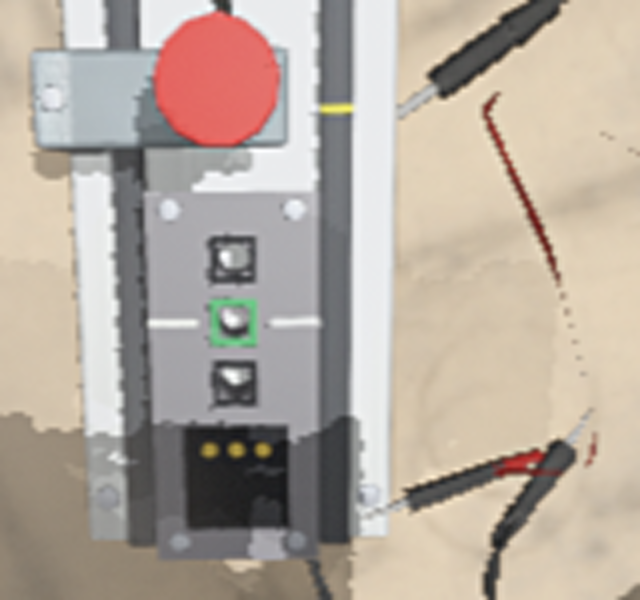

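```bash
cat > m1.py <<'E'
from h import *
d=np.load("w1.npz");A=np.eye(4);A[:3,:3]=R.from_rotvec(d["rot"]).as_matrix();A[:3,3]=d["pos"]
p=arm.camera_params("wrist");K=np.array(p["camera_matrix"]);T=A@np.array(p["tool_from_camera"])
f=lambda x,y,z:ray(K,T,250+x/4-.4,70+y/4-.4,z)
P=dict(kn=f(217,79,118),g=f(234,321,38),wl=f(320,322,38),wL=f(149,323,38),yl=f(336,107,18),fl=f(146,193,38),fr=f(318,190,38),rl=f(157,557,38),rr=f(318,556,38),pr=f(386,538,10),pr2=f(398,20,10))
for k,v in P.items(): print(k,v.round(1))
ang=lambda v:np.degrees(np.arctan2(v[1],v[0]))
for a,b in (("rl","fl"),("rr","fr"),("pr","pr2"),("wl","wL"),("g","kn")):
  v=P[b]-P[a];print(a,b,np.linalg.norm(v[:2]).round(1),ang(v).round(2))
th=np.radians(-13);ux=np.array([np.cos(th),np.sin(th),0]);
print("yl-wl along x",(P["yl"]-P["wl"])@ux,(P["kn"]-P["g"])@ux, "tool yaw",ang(A[:3,0]))
rm=(P["rl"]+P["rr"])/2
print("rear in tool", A[:3,:3].T@(rm-A[:3,3]),"knob in tool",A[:3,:3].T@(P["kn"]-A[:3,3]))
E
python3 m1.py
```

```text
kn [ 547.2 -412.6  118. ]
g [ 488.2 -400.4   38. ]
wl [ 482.5 -425.1   38. ]
wL [ 493.1 -375.9   38. ]
yl [ 541. -443.   18.]
fl [ 529. -384.   38.]
fr [ 519.2 -432.2   38. ]
rl [ 422.6 -360.9   38. ]
rr [ 412.2 -409.7   38. ]
pr [ 404.8 -432.4   10. ]
pr2 [ 561.4 -466.4   10. ]
rl fl 108.9 -12.26
rr fr 109.4 -11.84
pr pr2 160.2 -12.24
wl wL 50.3 77.87
g kn 60.3 -11.64
yl-wl along x 61.09266563047729 60.24388516240474 tool yaw -12.45746799858748
rear in tool [-32.97890713 -11.09404951 192.18826241] knob in tool [ 99.64526278 -12.46391219 112.07928422]
```

Measurements agree: yaw -12.2°, travel about 60.5 mm. Next, descend behind the rear face.

```bash
python3 -m jog '[[[0,-40,-8,10,0,0,0],[0,-58,-11,50,0,0,0.004],[0,-58,-11,100,0,0,0.004],[0,-58,-11,150,0,0,0.004],[0,-58,-11,180,0,0,0.004]]]' && python3 -m jog '[[[0,0,0,15,0,0,0],[0,0,0,28,0,0,0],[0,0,0,28,0,0,0],[0,0,0,28,0,0,0]]]'
python3 - <<'E'
from h import *
s=arm.get_state();M=R.from_rotvec(s["ee_rot"]).as_matrix()
print(s["tool_pos"],s["ee_rot"],s["ft_force"],s["grip_width"])
print("rear rel tool",M.T@([417.4,-385.3,24]-s["tool_pos"]), np.degrees(np.arctan2(M[1,0],M[0,0])))
E
```

```text
time_s: 1.45
tool_pos: [391.7, -379.3, 47.6]
ee_rot: [-3.12, 0.35, 0.004]
ft_force: [-1.2, 0.5, 0.3]
grip_width: 0.4
finger_force: 0.0
time_s: 1.85
tool_pos: [394.4, -380.4, 23.6]
ee_rot: [3.121, -0.348, 0.002]
ft_force: [-0.4, -0.8, -0.9]
grip_width: 0.7
finger_force: 0.0
[ 394.40554595 -380.36619353   23.61312934] [ 3.12111293e+00 -3.48443771e-01  1.91792043e-03] [-0.40898622 -0.83504457 -0.8883373 ] 0.6686361063155039
rear rel tool [23.51688211 -0.25835281 -0.35572768] -12.740309703000312
```

```bash
for i in 1 2; do python3 -m jog '[[[0,4,0,0,0,0,0],[0,8,0,0,0,0,0],[0,12,0,0,0,0,0],[0,16,0,0,0,0,0],[0,20,0,0,0,0,0]]]'; done;  python3 -m jog '[[[0,4,0,0,0,0,0],[0,8,0,0,0,0,0],[0,12,0,0,0,0,0],[0,16,0,0,0,0,0],[0,20,0,0,0,0,0]]]'; python3 -m jog '[[[0,3,0,0,0,0,0],[0,6,0,0,0,0,0],[0,8,0,0,0,0,0],[0,8,0,0,0,0,0],[0,8,0,0,0,0,0]]]'
python3 - <<'E'
from h import *
s=arm.get_state()
np.savez("w2.npz",pos=s["tool_pos"],rot=s["ee_rot"])
w=arm.snapshot("wrist")[:,:,::-1];cv2.imwrite("pics/w2.png",w)
im=arm.snapshot("side")[:,:,::-1];cv2.imwrite("pics/s2.png",im)
c=cv2.resize(im[285:365,220:320],None,fx=4,fy=4,interpolation=cv2.INTER_CUBIC)
o=np.zeros((400+320,640,3),np.uint8);o[:400]=w;o[400:,:400]=c
cv2.imwrite("pics/c2.png",cv2.resize(o,(533,600)))
E
```

```text
time_s: 2.35
tool_pos: [413.8, -384.0, 22.6]
ee_rot: [-3.122, 0.348, 0.001]
ft_force: [-1.7, 0.7, 1.4]
grip_width: 0.4
finger_force: 1.0
time_s: 2.85
tool_pos: [433.4, -388.6, 22.5]
ee_rot: [-3.122, 0.348, 0.0]
ft_force: [-2.1, 0.9, 0.9]
grip_width: 0.5
finger_force: 0.9
time_s: 3.35
tool_pos: [452.9, -393.0, 22.5]
ee_rot: [3.122, -0.348, -0.0]
ft_force: [-1.9, 1.5, 1.0]
grip_width: 0.2
finger_force: 0.7
time_s: 3.85
tool_pos: [460.5, -394.8, 22.6]
ee_rot: [3.122, -0.348, 0.001]
ft_force: [0.2, -1.3, 0.3]
grip_width: 0.3
finger_force: 0.0
```

View pics/c2.png

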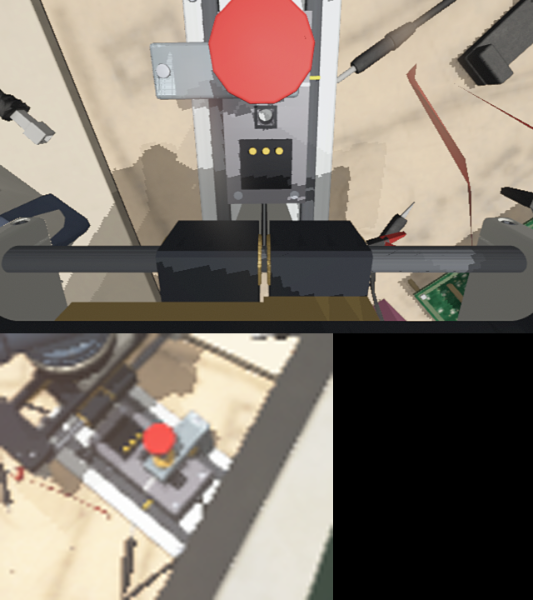

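The wrist view shows the module moved forward: rear opening at about (265,115), yellow line at (314,77), with the green frame hidden under the knob. I'll enlarge it to measure what's left.

```bash
python3 - <<'E'
from h import *
im=cv2.imread("pics/w2.png")[70:250,250:400]
cv2.imwrite("pics/w2c.png",cv2.resize(im,None,fx=3.333333,fy=3.333333,interpolation=cv2.INTER_CUBIC))
E
```

```text
(no output)
```

View pics/w2c.png

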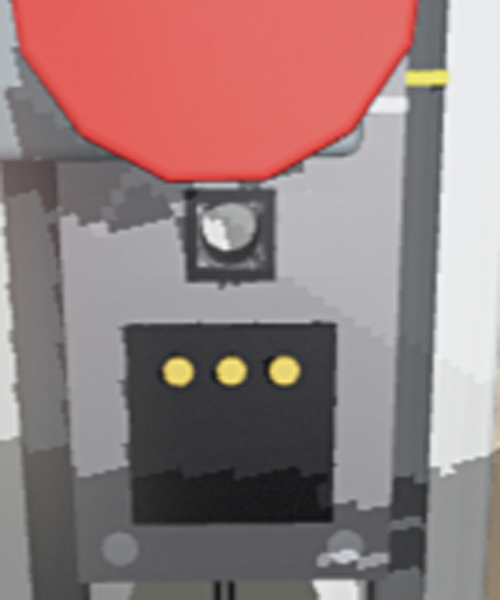

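```bash
python3 - <<'E'
from h import *
d=np.load("w2.npz");A=np.eye(4);A[:3,:3]=R.from_rotvec(d["rot"]).as_matrix();A[:3,3]=d["pos"]
p=arm.camera_params("wrist");K=np.array(p["camera_matrix"]);T=A@np.array(p["tool_from_camera"])
f=lambda x,y,z:ray(K,T,250+x/3.3333-.35,70+y/3.3333-.35,z)
th=np.radians(-12.3);ux=np.array([np.cos(th),np.sin(th),0])
wl=f(390,103,38);yl=f(427,78,18);o=f(230,235,38);re=f(235,580,38)
for v in(wl,yl,o,re):print(v.round(1),(v@ux).round(1))
print("w1 yl, kn",np.array([541,-443,18])@ux,np.array([547.2,-412.6,118])@ux,"tcp",d["pos"]@ux)
print("remaining",(yl-wl)@ux,(yl-o)@ux-18,(yl-re)@ux-73)
E
```

```text
[ 537.4 -435.3   38. ] 617.8
[ 540.1 -445.    18. ] 622.6
[ 524.4 -409.    38. ] 599.5
[ 470.6 -397.8   38. ] 544.5
w1 yl, kn 622.9541168892922 622.5356757080317 tcp 534.0438245500659
remaining 4.758469670770452 5.043920791558257 5.012260796531066
```

```bash
python3 -m jog '[[[0,1,0,0,0,0,0],[0,2,0,0,0,0,0],[0,3,0,0,0,0,0],[0,4,0,0,0,0,0],[0,4.5,0,0,0,0,0]]]';python3 -m jog '[[[0,0,0,0,0,0,0],[0,0,0,0,0,0,0],[0,0,0,0,0,0,0]]]'
python3 - <<'E'
from h import *
s=arm.get_state()
np.savez("w3.npz",pos=s["tool_pos"],rot=s["ee_rot"])
w=arm.snapshot("wrist")[:,:,::-1];cv2.imwrite("pics/w3.png",w)
im=w[70:250,250:400]
cv2.imwrite("pics/w3c.png",cv2.resize(im,None,fx=3.333333,fy=3.333333,interpolation=cv2.INTER_CUBIC))
E
```

```text
time_s: 4.45
tool_pos: [464.8, -395.6, 22.5]
ee_rot: [-3.122, 0.348, 0.0]
ft_force: [-2.8, 0.1, 0.5]
grip_width: 0.1
finger_force: 1.1
time_s: 4.75
tool_pos: [464.8, -395.7, 22.5]
ee_rot: [3.122, -0.348, 0.0]
ft_force: [-0.8, 0.6, -0.1]
grip_width: 0.5
finger_force: 0.4
```

View pics/w3c.png

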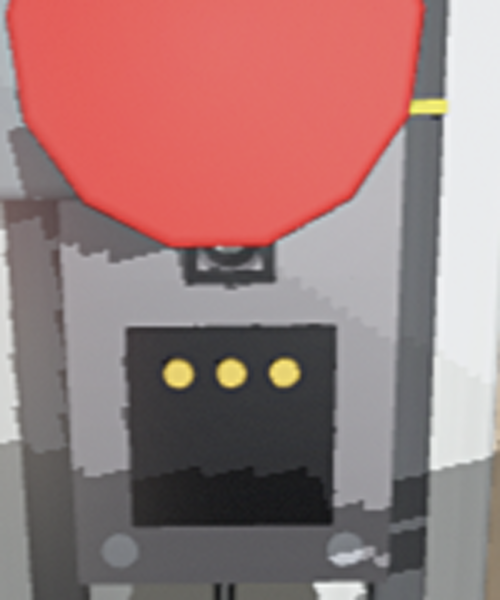

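The yellow line is now at (429,107), the rear opening centre about (230,237) from its visible lower edge at y=284, and the rear edge at y=582.

```bash
python3 - <<'E'
from h import *
d=np.load("w3.npz");A=np.eye(4);A[:3,:3]=R.from_rotvec(d["rot"]).as_matrix();A[:3,3]=d["pos"]
p=arm.camera_params("wrist");K=np.array(p["camera_matrix"]);T=A@np.array(p["tool_from_camera"])
f=lambda x,y,z:ray(K,T,250+x/3.3333-.35,70+y/3.3333-.35,z)
th=np.radians(-12.3);ux=np.array([np.cos(th),np.sin(th),0])
yl=f(429,107,18);o=f(230,237,38);re=f(235,582,38)
print("remaining",(yl-o)@ux-18,(yl-re)@ux-73,yl)
uy=np.array([-ux[1],ux[0],0]);print("lat kn",np.array([547.2,-412.6,0])@uy,"mod",o@uy)
E
```

```text
remaining 0.8965105265683952 0.8955303889884192 [ 540.01430147 -445.48091404   18.        ]
lat kn -286.5587766423226 mod -287.8866524049446
```

```bash
python3 -m jog '[[[0,0.5,0,0,0,0,0],[0,0.9,0,0,0,0,0],[0,0.9,0,0,0,0,0],[0,0.9,0,0,0,0,0]]]'
python3 -m jog '[[[0,-10,0,0,0,0,0],[0,-35,0,0,0,0,0],[0,-35,0,-40,0,0,0],[0,-35,0,-90,0,0,0],[0,-35,0,-130,0,0,0]]]'
python3 - <<'E'
from h import *
K,T=cam("scene")
for p in [(441,243),(490,289),(580,228)]: print(ray(K,T,*p,0).round())
for p in [(445,207),(488,255),(582,212)]: print(ray(K,T,*p,150).round())
s=arm.get_state();M=R.from_rotvec(s["ee_rot"]).as_matrix()
print(s["tool_pos"],M.T@([547.2,-412.6,118]-s["tool_pos"]))
K,T=cam("wrist");w=arm.snapshot("wrist")[:,:,::-1];cv2.imwrite("pics/w4.png",w);print(T[:3,3],ray(K,T,320,0,100))
E
```

```text
time_s: 5.2
tool_pos: [465.6, -395.8, 22.5]
ee_rot: [-3.122, 0.348, 0.0]
ft_force: [-1.3, 0.8, 1.0]
grip_width: 0.6
finger_force: 0.7
time_s: 5.7
tool_pos: [431.1, -388.3, 154.9]
ee_rot: [3.121, -0.349, 0.002]
ft_force: [0.4, -1.2, -0.9]
grip_width: 0.5
finger_force: 0.0
[ 690. -347.    0.]
[ 625. -588.    0.]
[1148. -673.    0.]
[ 707. -322.  150.]
[ 606. -552.  150.]
[1035. -674.  150.]
[ 431.06652744 -388.25307268  154.87826522] [118.59729322  -1.90972999  37.02428577]
[ 505.47482493 -404.03142642  321.39996272] [ 575.95892167 -422.00303299  100.        ]
```

View pics/w4.png

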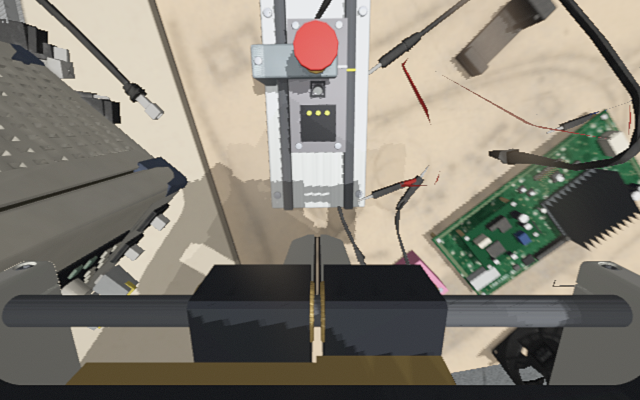

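The module's white line meets the yellow line at about (345,69), and the module lies flat. Now moving over the knob.

```bash
python3 -m jog '[[[0,40,-1,0,0,0,0],[0,80,-2,0,0,0,0],[0,118.5,-2,0,0,0,0],[0,118.5,-2,10,0,0,0],[0,118.5,-2,25,0,0,0]]]'
python3 -m jog '[[[0,0,0,0,0,0,0],[0,0,0,0,0,0,0],[0,0,0,3,0,0,0],[0,0,0,6,0,0,0],[0,0,0,6,0,0,0]]]'
python3 - <<'E'
from h import *
s=arm.get_state();print(s["tool_pos"],s["ft_force"])
w=arm.snapshot("side")[:,:,::-1];cv2.imwrite("pics/s5.png",cv2.resize(w[255:375,200:340],None,fx=4,fy=4,interpolation=cv2.INTER_CUBIC))
E
```

```text
time_s: 6.25
tool_pos: [547.4, -412.3, 126.6]
ee_rot: [3.122, -0.347, 0.001]
ft_force: [-0.9, 0.8, -1.1]
grip_width: 0.3
finger_force: 0.0
time_s: 6.75
tool_pos: [547.2, -412.3, 121.4]
ee_rot: [-3.122, 0.349, 0.0]
ft_force: [-1.1, -0.4, 0.6]
grip_width: 0.6
finger_force: 0.0
[ 547.22844784 -412.26660722  121.35218172] [-1.0972723  -0.4404825   0.57436312]
```

View pics/s5.png

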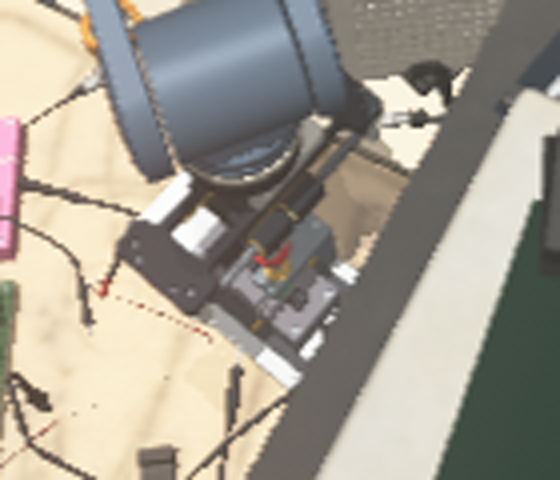

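The fingers are over the red knob at about (270,260). Pressing in steps, watching force; if the pin misses, the force rises after about 8 mm.

```bash
python3 -m jog '[[[0,0,0,2,0,0,0],[0,0,0,4,0,0,0],[0,0,0,6,0,0,0],[0,0,0,8,0,0,0],[0,0,0,10,0,0,0]]]'; python3 -m jog '[[[0,0,0,1,0,0,0],[0,0,0,2,0,0,0],[0,0,0,3,0,0,0],[0,0,0,4,0,0,0]]]'
```

```text
time_s: 7.3
tool_pos: [547.6, -412.4, 111.5]
ee_rot: [3.122, -0.348, 0.0]
ft_force: [-0.1, -0.2, 2.1]
grip_width: 0.1
finger_force: 1.0
time_s: 7.7
tool_pos: [547.6, -412.4, 107.5]
ee_rot: [3.122, -0.348, 0.0]
ft_force: [1.4, -0.7, 1.8]
grip_width: 0.5
finger_force: 1.0
```

Already 10.5 mm down at only about 2 N, so the tip has entered the opening. Continuing.

```bash
python3 -m jog '[[[0,0,0,2,0,0,0],[0,0,0,4,0,0,0],[0,0,0,6,0,0,0],[0,0,0,8,0,0,0],[0,0,0,10,0,0,0]]]'; python3 -m jog '[[[0,0,0,2,0,0,0],[0,0,0,4,0,0,0],[0,0,0,6,0,0,0],[0,0,0,8,0,0,0],[0,0,0,9,0,0,0]]]'; python3 -m jog '[[[0,0,0,0.5,0,0,0],[0,0,0,1,0,0,0],[0,0,0,1.5,0,0,0],[0,0,0,2,0,0,0]]]'
```

```text
time_s: 8.2
tool_pos: [547.6, -412.3, 97.4]
ee_rot: [3.122, -0.348, 0.0]
ft_force: [1.1, -1.2, 2.0]
grip_width: 0.6
finger_force: 1.0
time_s: 8.7
tool_pos: [547.5, -412.3, 88.3]
ee_rot: [-3.122, 0.348, 0.0]
ft_force: [1.2, -1.4, 2.9]
grip_width: 0.5
finger_force: 1.0
time_s: 9.1
tool_pos: [547.5, -412.3, 86.5]
ee_rot: [-3.122, 0.348, 0.0]
ft_force: [-0.0, -0.3, 2.8]
grip_width: 0.3
finger_force: 1.0
```

```bash
python3 -m jog '[[[0,0,0,0.3,0,0,0],[0,0,0,0.6,0,0,0],[0,0,0,0.9,0,0,0],[0,0,0,1.2,0,0,0]]]'; python3 -m jog '[[[0,0,0,0,0,0,0],[0,0,0,0,0,0,0]]]'
```

```text
time_s: 9.5
tool_pos: [547.6, -412.3, 86.3]
ee_rot: [3.122, -0.348, 0.0]
ft_force: [-3.5, 2.4, 11.8]
grip_width: 0.3
finger_force: 5.9
time_s: 9.7
tool_pos: [547.6, -412.4, 86.3]
ee_rot: [3.122, -0.348, 0.001]
ft_force: [-2.6, 1.2, 9.7]
grip_width: 0.4
finger_force: 4.9
```

The probe has reached its stop: the force jumps to about 10 N at 86.3 mm. Retract and check.

```bash
python3 -m jog '[[[0,0,0,-5,0,0,0],[0,0,0,-25,0,0,0],[0,0,0,-65,0,0,0],[0,-40,0,-80,0,0,0],[0,-85,0,-80,0,0,0]]]'; python3 -m jog '[[[0,-40,0,0,0,0,0],[0,-40,0,0,0,0,0],[0,-40,0,0,0,0,0]]]'
python3 - <<'E'
from h import *
w=arm.snapshot("wrist")[:,:,::-1];cv2.imwrite("pics/w6.png",cv2.resize(w[0:200,220:420],None,fx=3,fy=3,interpolation=cv2.INTER_CUBIC))
E
```

```text
time_s: 10.2
tool_pos: [464.8, -393.8, 167.4]
ee_rot: [3.12, -0.346, 0.005]
ft_force: [-0.7, -0.5, -0.2]
grip_width: 0.3
finger_force: 0.0
time_s: 10.5
tool_pos: [425.3, -384.8, 165.7]
ee_rot: [3.122, -0.35, 0.0]
ft_force: [-0.2, 0.1, 0.6]
grip_width: 0.6
finger_force: 0.0
```

View pics/w6.png

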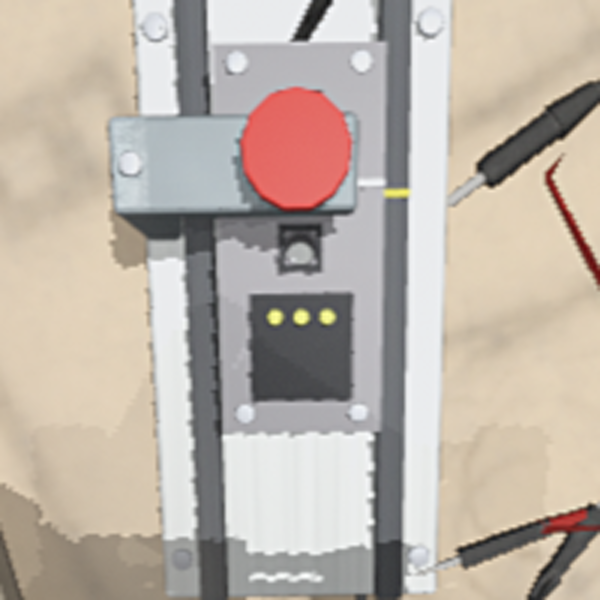

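The knob is down on the gantry at about (297,148). The module sits flat and square, with the white line (370,182) meeting the yellow one (397,192) once their height difference is allowed for.

```bash
python3 -c "
from bench import arm
print(arm.close_job())"
```

```text
the job is handed in; nothing more can be done
None
```

The grey module is in place with its green opening under the probe, the probe is pressed down to its stop (knob top measured at about 86 mm), the module lies flat in its channel, the arm is clear, and the job was handed in at about 10.6 s; no result came back.

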